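# Clip the setting mandrel into its spring-clip rack

### The arm

A 6-joint arm with a two-finger parallel gripper is mounted at the origin on a cart in front of the work surface, level with it; the furniture and walls round the work are solid. World frame = base frame: x ahead of the robot, y to its left, z up, the work surface at z = 0. Lengths are in m, angles in degrees, forces in N, time in s.
With the tool pointing down it reaches from about 0.3 to 1 m from the base axis. Payload 5.1 kg.
Tool frame: the origin (TCP) lies midway between the tips of the shut fingers; the grasp point (between the pads) lies 19 mm behind it; z points along the fingers, y is the line along which they close (so a half turn about z gives the same grasp; the last joint's range is limited). The gripper opens to 95 mm and grips with 3 to 60 N. Pads are 20 mm wide; open, the fingers measure 119 mm over their backs; the gripper's body (75 mm by 180 mm) begins 59 mm behind the grasp point.
Start: joints at [63.335, 7.093, 94.555, -0, 78.352, -4.733], TCP at [0.243, 0.603, 0.215] pointing down, gripper open.
Joint ranges: [-149.61, 149.61], [-58.7, 133.49], [1.44, 155.28], [-77.14, 257.14], [18.33, 153.61], [-166.67, 166.67]. Speed limits (degrees/s): [147.25, 147.25, 180, 180, 180, 180].

### API

Orientations are given as a 3x3 rotation matrix whose columns are the frame's x, y, z axes.
In Python, from station import robot, cams gives the robot as it stands. The module is installed in compiled form; this text tells all that it offers.
- The arm moves only by the tool step_arm, never from a script. Its argument "steps" is a list of rows, each a list of 3 entries, a list of its own where there are three numbers: the shift along the tool's x, y, z in m, then the turn, a rotation vector about the tool's x, y, z in degrees, then the gripper command: -1 is shut, 1 is fully open, values between are in proportion. In form: [[[tx, ty, tz], [ax, ay, az], grip], ...]. A call has 1 to 5 rows; each row shifts and turns the commanded pose from where the row before left it, along the tool's axes as they then stand; what a row does not reach is not made up. A row lasts 1/10 s, in which the tool goes at most 50 mm and 8.59 degrees, less where a joint would pass 70% of its speed; a pose out of reach is approached as far as the arm can. A call with a gripper value outside its range is refused whole. The fingers move at their own pace and stop on an object; "force" is the grip in N (left out, the last holds). Time passes only in rows, so rows that do not move let the fingers close. It gives the time, the measured TCP pose, the force, the opening and the grip force at its end, in the units of the state.
- robot.get_state(): the state, without advancing time (a new reading comes with each control period).
- cams.get_image(name): name is "scene" or "top"; returns the picture (384x512x3 uint8, red, green, blue); there is no depth.
- cams.calibration(name): a dict with "camera_matrix" (3x3 intrinsics, pixels), "xyz" and "orientation" of the camera in the world. Camera axes: x right, y down, z forward; pixel columns grow to the right and rows downward; lengths in m; the calibration is good to about 2 mm. A picture is of the moment at which its call begins. calibration takes no time and is no camera call.
- robot.job_done(): hands the job in; it is judged then, once.
The state is a dict: "time": time; "qpos": joint angles; "qd": joint speeds; "joint_efforts": joint torques, N m; "position": TCP position; "eef_rot": TCP orientation; "contact_force": force on the tool from outside, world axes, zero at the start; "ft_torque": the same for the moment, N m; "gripper_width": finger opening in m; "grip_force": force on a finger pad.
Only numpy, scipy, OpenCV 4.12 (cv2) and the standard library are available. Lean on these libraries where they do the work, as an engineer would, in place of code of your own. Each camera call takes 0.05 s, during which the arm holds its last target. There are 200 camera calls.

### The job

Put the setting mandrel away in its clip rack: lift it out of the wooden trough by its square end, lay it down flat on the open bench and let go of it, then take it again round its middle and press it straight down between the spring fingers of the rack until both clips have snapped round it and it sits fully home and level. Either way round will do; leave the tape measure, the collar and the spanner where they are.

Things in the scene. Friction and masses are not known exactly. Their poses are not given: they have to be found in the camera images.
- mandrel_mid (a point): Setting mandrel, a bright metal bar 181 mm long, 0.15 to 0.3 kg. Point on its axis, centre of its thick round middle; x runs along the bar away from the square end. Along x, in mm: -101 to -56 square end 30x30; -56 to -30 neck, diameter 18; -30 to 30 middle, diameter 30; 30 to 56 neck, diameter 18; 56 to 80 tail, diameter 30. On the bench its axis is 15 mm up; the square end stops it rolling.
- mandrel_square (a point): Centre of the mandrel's square end (30 x 30 mm, 45 mm long, flats up and sideways), 78.5 mm from mandrel_mid, same axes. At the start it stands out of the trough's open end, free at the sides and below: axis 35 mm and underside 20 mm above the bench.
- trough_top (a point): Wooden trough, fixed: 142 (x) x 60 (y) x 54 mm high, floor 20 mm thick, open at the top and at its -x end. Its walls stand 4 mm higher than the mandrel's top with 3 mm of play beside it, so only the square end can be gripped there. Point at its centre, at wall-top height; x runs along it away from the open end.
- rack_seat (a point): Clip rack, fixed: plywood board 170 (x) x 70 (y) x 12 mm with two steel spring clips. This point, 55 mm above the bench and half-way between the clips, is where the centre of the mandrel's middle must come; x runs along the bar's final line. Between the clips it is open from the board up, for gripper fingers. Pressing in takes about 8 to 15 N in all.
- clip0_seat (a point): Seated centre of a neck in the clip at -x of the rack: 43 mm from rack_seat, same height and axes. The clip is 14 mm wide along x (6 mm play in the neck either way). Two sprung fingers, lips 12 mm apart 8 mm above this point, flared mouth up to 18 mm above it and 25 mm wide. Push back is highest with the bar's axis some 11 to 16 mm above; then it snaps down onto the saddle.
- clip1_seat (a point): The same for the like clip at +x of the rack, 43 mm from rack_seat.
- tape: Tape measure, yellow case, 39 x 68 x 62 mm, loose; origin under its centre. Leave alone.
- collar: Grey metal spindle collar, ring 49 mm diameter, 30 mm high, loose; origin under its centre. Leave alone.
- spanner: Dark open-ended spanner, 182 mm long, 8 mm thick, loose, lying flat; origin under its centre, length along y. Leave alone.

How it is judged (in metres and radians):
On the way, in this order (a step that is already met when the one before it is completed fails the run):
1. the mandrel lies flat on the bench, out of the trough, let go and at rest (height (world z) of mandrel_mid below 0.021 m and angle between mandrel_mid's own x axis and vertical between 1.5 and 1.64 rad and contact force between the fingers and mandrel below 0.1 N and linear speed of mandrel below 0.03 m/s), for 0.2 s.
2. the mandrel is held round its middle, lifted off the bench (height (world z) of mandrel_mid above 0.035 m and distance between the grasp point and mandrel_mid below 0.04 m and contact force between the fingers and mandrel above 1 N), for 0.2 s.
At the end, for the whole second after the job is handed in: The mandrel rests in both clips, at rest: the centre of its middle part within 3 mm of rack_seat in height and across, within 9 mm along the rack, its axis within 0.06 rad of the rack's; so both necks are under the lips of their clips (x of mandrel_mid in the frame of rack_seat between -0.009 and 0.009 m and y of mandrel_mid in the frame of rack_seat between -0.003 and 0.003 m and z of mandrel_mid in the frame of rack_seat between -0.003 and 0.003 m and angle between the x axis of mandrel_mid and the x axis of rack_seat, either way round below 0.06 rad and linear speed of mandrel below 0.02 m/s); the robot touches nothing.
It fails at once if the tape measure is pushed more than 30 mm from its place (distance of tape from where it was at the start of the episode above 0.03 m).
It fails at once if the collar is pushed more than 30 mm from its place (distance of collar from where it was at the start of the episode above 0.03 m).
It fails at once if the spanner is pushed more than 30 mm from its place (distance of spanner from where it was at the start of the episode above 0.03 m).
It also fails if it takes over 53 s, if anything falls off the work surface, if the arm or the gripper's body presses on something with over 40 N, if the wrist force passes 120 N, or if a joint passes its speed limit or range.

## Working session

There is one attempt and no reset: what is moved stays moved. The work goes in short steps, Python scripts to look and compute and a tool call to move; the robot and the scene stay as the last step left them, time stands still between calls to the robot, and variables do not carry over. Pictures are saved under pics/ and viewed, at most 10 in all, crops included, and the job is handed in when it is done.

Besides the shell and the picture viewer there is one more tool, called after "Call:" by a JSON object that holds its "api" and its "payload", one argument or row to a line. step_arm: Moves the arm, as the interface text tells. Its arguments: {"type":"object","properties":{"steps":{"type":"array"},"force":{"type":"number"}},"required":["steps"]}

```bash
mkdir -p pics; python3 - <<'E'
from station import robot, cams
import cv2,numpy as np
np.set_printoptions(precision=4,suppress=True)
for n in("scene","top"):
    im=cams.get_image(n); cv2.imwrite(f"pics/{n}0.png",im[:,:,::-1])
    c=cams.calibration(n); print(n,c)
s=robot.get_state(); print(s)
E
```

```text
scene {'camera_matrix': array([[434.77  ,   0.    , 264.0324],
       [  0.    , 434.77  , 193.914 ],
       [  0.    ,   0.    ,   1.    ]]), 'xyz': array([-0.0244, -0.4583,  0.7484]), 'orientation': array([[ 0.6948, -0.4559,  0.5562],
       [-0.7189, -0.4619,  0.5195],
       [ 0.0201, -0.7608, -0.6487]])}
top {'camera_matrix': array([[469.188,   0.   , 263.177],
       [  0.   , 469.188, 189.319],
       [  0.   ,   0.   ,   1.   ]]), 'xyz': array([0.4226, 0.0625, 1.0232]), 'orientation': array([[-0.0053, -0.9903,  0.1389],
       [-1.    ,  0.0052, -0.0013],
       [ 0.0005, -0.1389, -0.9903]])}
{'time': 0.1, 'qpos': array([63.3348,  7.1291, 94.6269,  0.0008, 78.3504, -4.735 ]), 'qd': array([ 0.0567, -0.1049, -0.1825,  0.0513,  0.0752,  0.0577]), 'joint_efforts': array([  0.0002, -41.888 , -36.1097,   0.0777,   0.0462,  -0.0001]), 'position': array([0.2425, 0.6024, 0.2135]), 'eef_rot': array([[-0.9276,  0.3735, -0.0008],
       [ 0.3735,  0.9276, -0.0017],
       [ 0.0002, -0.0018, -1.    ]]), 'contact_force': array([-1.0765, -0.9085,  0.0974]), 'ft_torque': array([-0.0024, -0.0333, -0.0116]), 'grip_force': 0.0, 'gripper_width': 0.09502289339915526}
```

View pics/scene0.png

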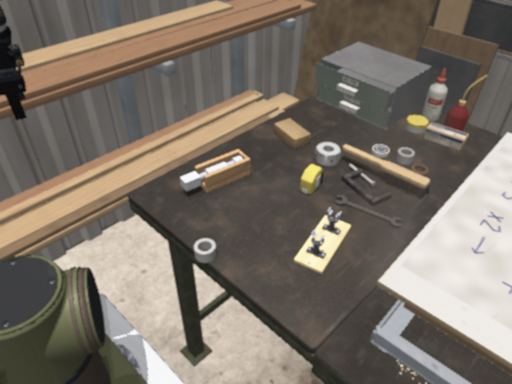

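View pics/top0.png

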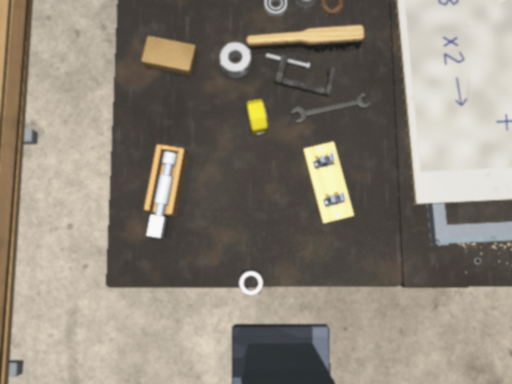

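The scene picture shows the trough with the mandrel at (215,170), its square end at (190,182), and the rack at (323,243) with clips at (317,243) and (331,220). In the top picture the mandrel runs from (155,228) to (169,157), the rack is centred near (329,181), the tape is at (257,117), the collar at (251,283) and the spanner at (331,108).

```bash
cat > h.py <<'E'
import cv2,numpy as np
from station import robot,cams
np.set_printoptions(precision=4,suppress=True)
def ray(n,p):
    c=cams.calibration(n);K=c["camera_matrix"]
    return c["xyz"],c["orientation"]@np.linalg.inv(K)@[p[0],p[1],1]
def cast(n,p,z):
    o,d=ray(n,p);return o+d*(z-o[2])/d[2]
def two(p,q):
    o,d=ray("top",p);a,b=ray("scene",q)
    t=np.linalg.lstsq(np.c_[d,-b],a-o,rcond=None)[0]
    A,B=o+d*t[0],a+b*t[1];return (A+B)/2,np.linalg.norm(A-B)
def proj(n,P):
    c=cams.calibration(n);v=c["camera_matrix"]@c["orientation"].T@(np.array(P)-c["xyz"]);return v[:2]/v[2]
def blobs(n,im,roi,lo,hi,amin=20):
    x0,y0,x1,y1=roi;h=cv2.cvtColor(im[y0:y1,x0:x1],cv2.COLOR_RGB2HSV)
    m=cv2.inRange(h,lo,hi);cs,_=cv2.findContours(m,cv2.RETR_EXTERNAL,cv2.CHAIN_APPROX_NONE,offset=(x0,y0))
    return sorted([c for c in cs if cv2.contourArea(c)>amin],key=cv2.contourArea,reverse=True)
E
python3 - <<'E'
from h import *
t=cv2.imread("pics/top0.png")[:,:,::-1];s=cv2.imread("pics/scene0.png")[:,:,::-1]
def show(name,c,z):
    r=cv2.minAreaRect(c);b=cv2.boxPoints(r)
    P=np.array([cast(name,p,z)[:2] for p in b]);e=P[1]-P[0];f=P[2]-P[1]
    print(name,z,"ctr",P.mean(0),"L",np.linalg.norm(e),np.linalg.norm(f),"ang",np.degrees([np.arctan2(e[1],e[0]),np.arctan2(f[1],f[0])]),"px",b.round(1).tolist())
for c in blobs("top",t,(130,130,200,250),(0,0,150),(179,70,255)): show("top",c,.05)
for c in blobs("top",t,(130,130,200,250),(8,90,90),(25,255,255),60): show("top",c,.054)
for c in blobs("top",t,(290,130,370,230),(15,40,120),(35,255,255),60): show("top",c,.012)
for c in blobs("scene",s,(285,205,360,280),(15,40,120),(35,255,255),60): show("scene",c,.012)
a=cv2.resize(t[135:245,135:200],None,fx=5,fy=5,interpolation=cv2.INTER_CUBIC)
b=cv2.resize(s[200:275,285:360],None,fx=6,fy=6,interpolation=cv2.INTER_CUBIC)
H=550;o=np.zeros((H,800,3),np.uint8);o[:550,:325]=a;o[:450,330:780]=b
cv2.imwrite("pics/crop1.png",o[:,:,::-1])
E
```

```text
top 0.05 ctr [0.5512 0.2737] L 0.18352882032191428 0.033020734621876054 ang [  -9.723  -101.7819] px [[145.3000030517578, 235.5], [162.5, 149.6999969482422], [177.6999969482422, 152.6999969482422], [160.5, 238.5]]
top 0.054 ctr [0.5819 0.2669] L 0.14687600530507364 0.0688678995847153 ang [  -9.3165 -101.5315] px [[142.1999969482422, 210.1999969482422], [155.5, 141.8000030517578], [187.3000030517578, 148.0], [174.0, 216.39999389648438]]
top 0.012 ctr [ 0.5814 -0.0804] L 0.07551362842253642 0.17495838297383373 ang [ -74.9523 -166.7218] px [[301.29998779296875, 147.6999969482422], [334.20001220703125, 138.89999389648438], [354.8999938964844, 215.6999969482422], [322.0, 224.5]]
scene 0.012 ctr [ 0.5842 -0.0808] L 0.19624215316642651 0.08554965452533432 ang [ 16.3168 -91.2691] px [[291.8999938964844, 259.70001220703125], [324.6000061035156, 207.6999969482422], [352.1000061035156, 224.89999389648438], [319.3999938964844, 276.8999938964844]]
```

View pics/crop1.png

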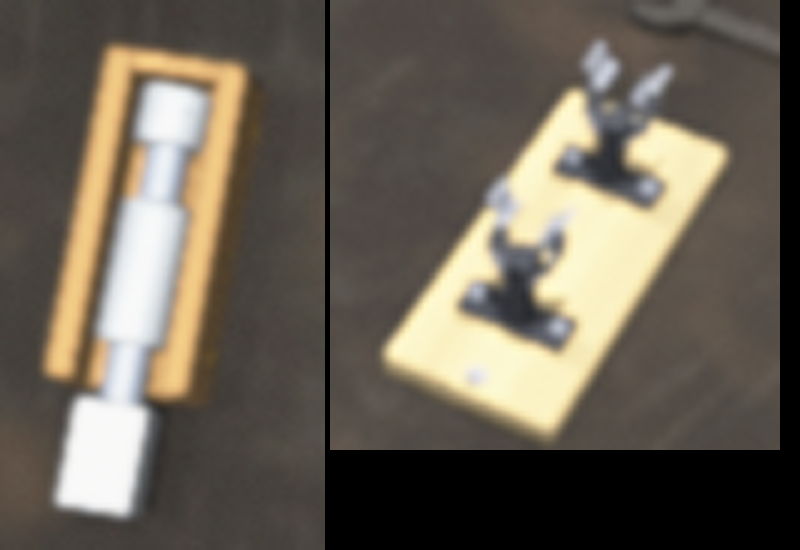

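The crop shows the mandrel in the trough with its square end at roughly top pixel (156,226). The rack board lies flat on the bench and both clips have bright flared tips, at scene pixels ~(313,233), (324,237), (330,210) and (340,213).

```bash
python3 - <<'E'
from h import *
t=cv2.imread("pics/top0.png")[:,:,::-1];s=cv2.imread("pics/scene0.png")[:,:,::-1]
print("sq",cast("top",(155.7,226),.05),"tail",cast("top",(169.3,157.5),.05))
b=cv2.resize(t[135:230,295:360],None,fx=6,fy=6,interpolation=cv2.INTER_CUBIC)
c=cv2.resize(s[150:200,175:255],None,fx=5,fy=5,interpolation=cv2.INTER_CUBIC)
o=np.zeros((570,800,3),np.uint8);o[:570,:390]=b;o[:250,395:795]=c
cv2.imwrite("pics/crop2.png",o[:,:,::-1])
E
```

```text
sq [0.4835 0.2843 0.05  ] tail [0.628  0.2593 0.05  ]
```

View pics/crop2.png

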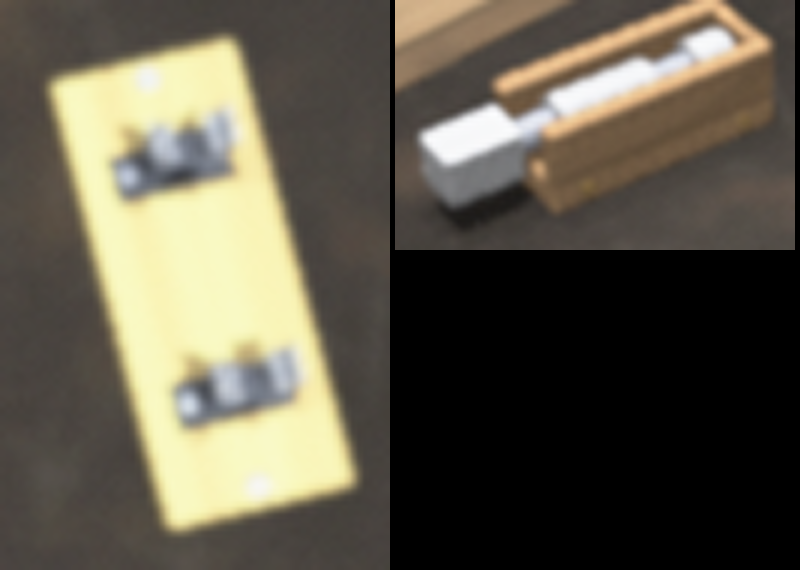

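The crop shows the board's top corners at about (303.3,148.7), (334.5,141.3), (354.5,215.8) and (323.7,223.3), with end screws at (319.7,148.2) and (338,216.2). The mandrel lies straight in the trough with its square end clear.

```bash
python3 - <<'E'
from h import *
f=lambda q:np.array(q)/6+[295,135]
g=lambda q:(np.array(q)-[330,0])/6+[285,200]
C=np.array([cast("top",f(q),.012)[:2] for q in [(50,82),(237,38),(357,485),(172,530)]])
print("top",C.mean(0),[np.linalg.norm(C[i]-C[i-1]) for i in range(4)])
for e in (C[0]-C[3],C[1]-C[2]): print(np.degrees(np.arctan2(e[1],e[0])))
S=np.array([cast("top",f(q),.012)[:2] for q in [(148,79),(258,487)]]);e=S[0]-S[1];print("screws",S.mean(0),np.linalg.norm(e),np.degrees(np.arctan2(e[1],e[0])))
D=np.array([cast("scene",g(q),.012)[:2] for q in [(578,88),(730,153),(553,432),(384,352)]])
print("scene",D.mean(0),[np.linalg.norm(D[i]-D[i-1]) for i in range(4)])
for e in (D[0]-D[3],D[1]-D[2]): print(np.degrees(np.arctan2(e[1],e[0])))
B=np.array([cast("top",f(q),.014)[:2] for q in [(172,170),(237,395)]]);print("bases",B,B.mean(0),np.linalg.norm(B[0]-B[1]))
# tips predicted vs seen
for c,a in (((.581,-.0815),14.3),):
  u=np.array([np.cos(np.radians(a)),np.sin(np.radians(a))]);v=np.array([-u[1],u[0]])
  for k in(-1,1):
    for w in(-1,1):
      P=np.r_[np.array(c)+u*.043*k+v*.0125*w,.073]
      print(k,w,"top crop",((proj("top",P)-[295,135])*6).round(),"scene crop",((proj("scene",P)-[285,200])*6+[330,0]).round())
  a,b=np.array([.4835,.2843]),None
E
```

```text
top [ 0.58   -0.0823] [np.float64(0.16968000042275133), np.float64(0.07097862476829832), np.float64(0.16952299613141744), np.float64(0.06880751676500355)]
13.97618998910622
13.243049781322863
screws [ 0.5801 -0.0819] 0.15460982327885103 13.570537354541395
scene [ 0.5844 -0.085 ] [np.float64(0.16952105108693902), np.float64(0.06830331118706878), np.float64(0.16846155020847345), np.float64(0.06962994436083127)]
12.757122203785922
13.21548370348127
bases [[ 0.6208 -0.0716]
 [ 0.5381 -0.0931]] [ 0.5795 -0.0823] 0.08548157006681299
-1 -1 top crop [296. 362.] scene crop [554. 219.]
-1 1 top crop [225. 381.] scene crop [491. 194.]
1 -1 top crop [227. 123.] scene crop [646.  79.]
1 1 top crop [157. 141.] scene crop [585.  56.]
```

Call:
{"api": "step_arm", "payload": {
  "steps": [
    [[-0.0348,-0.0204,0],[0,0,0],1],
    [[-0.0348,-0.0204,0],[0,0,0],1],
    [[-0.0348,-0.0204,0],[0,0,0],1],
    [[-0.0348,-0.0204,0],[0,0,0],1],
    [[-0.0348,-0.0204,0],[0,0,0],1]
  ],
  "force": 60
}}

```text
time: 0.6
position: [0.3666, 0.4418, 0.2141]
eef_rot: [[-0.928, 0.373, -0.001], [0.373, 0.928, -0.001], [0.0, -0.001, -1.0]]
contact_force: [0.3, 0.8, 0.6]
gripper_width: 0.0949
grip_force: 0.0
```

Call:
{"api": "step_arm", "payload": {
  "steps": [
    [[-0.0348,-0.0204,0],[0,0,0],1],
    [[-0.0348,-0.0204,0],[0,0,0],1],
    [[-0.0348,-0.0204,0],[0,0,0],1],
    [[-0.0348,-0.0204,0],[0,0,0],1],
    [[-0.0348,-0.0204,0],[0,0,0],1]
  ]
}}

```text
time: 1.1
position: [0.4899, 0.2822, 0.2142]
eef_rot: [[-0.928, 0.374, -0.001], [0.374, 0.928, -0.0], [0.0, -0.0, -1.0]]
contact_force: [-0.1, 0.5, 0.6]
gripper_width: 0.0952
grip_force: 0.0
```

Call:
{"api": "step_arm", "payload": {
  "steps": [
    [[0,0,0.04],[0,0,-6.05],1],
    [[0,0,0.04],[0,0,-6.05],1],
    [[0,0,0],[0,0,0],1],
    [[0,0,0],[0,0,0],1]
  ]
}}

```text
time: 1.5
position: [0.4888, 0.2835, 0.1341]
eef_rot: [[-0.985, 0.173, -0.002], [0.173, 0.985, -0.001], [0.002, -0.001, -1.0]]
contact_force: [0.3, -0.1, 1.1]
gripper_width: 0.0949
grip_force: 0.0
```

Call:
{"api": "step_arm", "payload": {
  "steps": [
    [[0,0,0.039],[0,0,0],1],
    [[0,0,0.039],[0,0,0],1],
    [[0,0,0.02],[0,0,0],1],
    [[0,0,0.019],[0,0,0],1],
    [[0,0,0],[0,0,0],1]
  ]
}}

```text
time: 2.0
position: [0.489, 0.284, 0.0175]
eef_rot: [[-0.985, 0.171, -0.001], [0.171, 0.985, -0.001], [0.001, -0.001, -1.0]]
contact_force: [0.4, -0.1, -0.4]
gripper_width: 0.0952
grip_force: 0.0
```

```bash
python3 - <<'E'
from h import *
t=cams.get_image("top");s=cams.get_image("scene");st=robot.get_state();print(st["position"],st["contact_force"])
o=np.zeros((600,800,3),np.uint8)
o[:550,:350]=cv2.resize(t[135:245,125:195],None,fx=5,fy=5,interpolation=cv2.INTER_CUBIC)
o[:450,355:795]=cv2.resize(s[120:210,165:253],None,fx=5,fy=5,interpolation=cv2.INTER_CUBIC)
cv2.imwrite("pics/crop3.png",o[:,:,::-1])
E
```

```text
[0.4909 0.2848 0.02  ] [0.4073 0.4401 1.0456]
```

View pics/crop3.png

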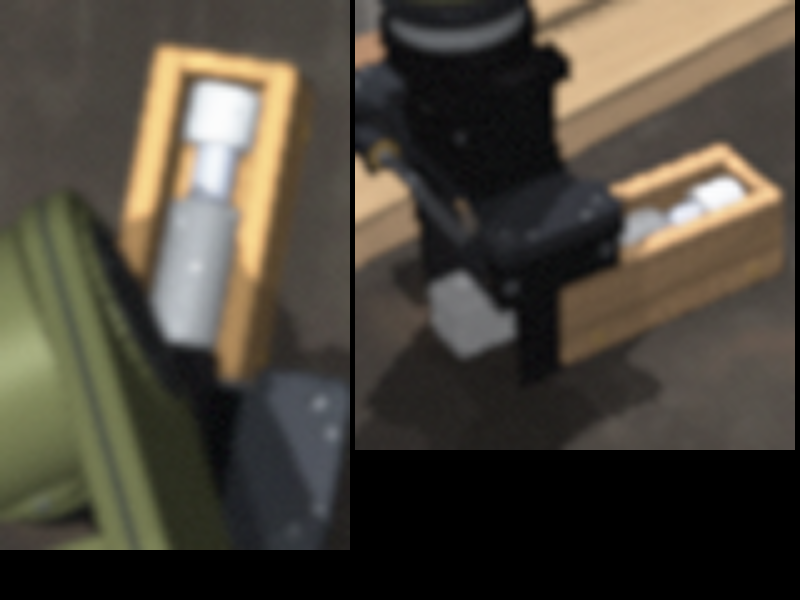

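The gripper straddles the square end, which shows behind the finger at crop (470,315). The finger sits just clear of the trough's open end, so I'll back off 3 mm and close.

Call:
{"api": "step_arm", "payload": {
  "steps": [
    [[0.003,0,0],[0,0,0],1],
    [[0,0,0],[0,0,0],-1],
    [[0,0,0],[0,0,0],-1],
    [[0,0,0],[0,0,0],-1],
    [[0,0,0],[0,0,0],-1]
  ],
  "force": 60
}}

```text
time: 2.6
position: [0.4866, 0.2842, 0.0179]
eef_rot: [[-0.985, 0.171, 0.0], [0.171, 0.985, 0.0], [-0.0, 0.0, -1.0]]
contact_force: [0.3, -0.0, -0.0]
gripper_width: 0.0682
grip_force: 0.0
```

Call:
{"api": "step_arm", "payload": {
  "steps": [
    [[0,0,0],[0,0,0],-1],
    [[0,0,0],[0,0,0],-1],
    [[0,0,0],[0,0,0],-1],
    [[0,0,0],[0,0,0],-1]
  ]
}}

```text
time: 3.0
position: [0.4864, 0.2842, 0.0176]
eef_rot: [[-0.985, 0.171, -0.0], [0.171, 0.985, -0.0], [0.0, -0.0, -1.0]]
contact_force: [0.0, 0.3, -0.2]
gripper_width: 0.0364
grip_force: 0.0
```

Call:
{"api": "step_arm", "payload": {
  "steps": [
    [[0,0,0],[0,0,0],-1],
    [[0,0,0],[0,0,0],-1],
    [[0,0,0],[0,0,0],-1],
    [[0,0,0],[0,0,0],-1]
  ]
}}

```text
time: 3.4
position: [0.4864, 0.2842, 0.0176]
eef_rot: [[-0.985, 0.171, -0.0], [0.171, 0.985, 0.0], [0.0, 0.0, -1.0]]
contact_force: [-0.1, 0.8, -0.8]
gripper_width: 0.0299
grip_force: 59.8
```

Call:
{"api": "step_arm", "payload": {
  "steps": [
    [[0,0,-0.005],[0,0,0],-1],
    [[0,0,-0.01],[0,0,0],-1],
    [[0,0,-0.015],[0,0,0],-1],
    [[0,0,0],[0,0,0],-1]
  ]
}}

```text
time: 3.8
position: [0.4886, 0.2852, 0.0511]
eef_rot: [[-0.985, 0.171, 0.005], [0.171, 0.985, 0.002], [-0.005, 0.003, -1.0]]
contact_force: [0.8, -0.1, -1.5]
gripper_width: 0.0295
grip_force: 59.8
```

Call:
{"api": "step_arm", "payload": {
  "steps": [
    [[0,0,-0.025],[0,0,0],-1],
    [[0,0,-0.025],[0,0,0],-1],
    [[0,0,-0.025],[0,0,0],-1],
    [[0,0,-0.015],[0,0,0],-1],
    [[0,0,0],[0,0,0],-1]
  ]
}}

```text
time: 4.3
position: [0.4882, 0.285, 0.1408]
eef_rot: [[-0.985, 0.171, 0.005], [0.171, 0.985, 0.002], [-0.005, 0.003, -1.0]]
contact_force: [-0.2, -0.6, -1.6]
gripper_width: 0.0296
grip_force: 59.8
```

```bash
python3 - <<'E'
from h import *
t=cams.get_image("top");s=cams.get_image("scene");st=robot.get_state();print(st["position"],st["contact_force"],st["ft_torque"])
o=np.zeros((600,800,3),np.uint8)
o[:550,:350]=cv2.resize(t[115:225,125:195],None,fx=5,fy=5,interpolation=cv2.INTER_CUBIC)
o[:550,355:795]=cv2.resize(s[100:210,165:253],None,fx=5,fy=5,interpolation=cv2.INTER_CUBIC)
cv2.imwrite("pics/crop4.png",o[:,:,::-1])
E
```

```text
[0.4862 0.2841 0.1372] [-0.7864  0.3821 -2.1211] [ 0.0264  0.1112 -0.0086]
```

View pics/crop4.png

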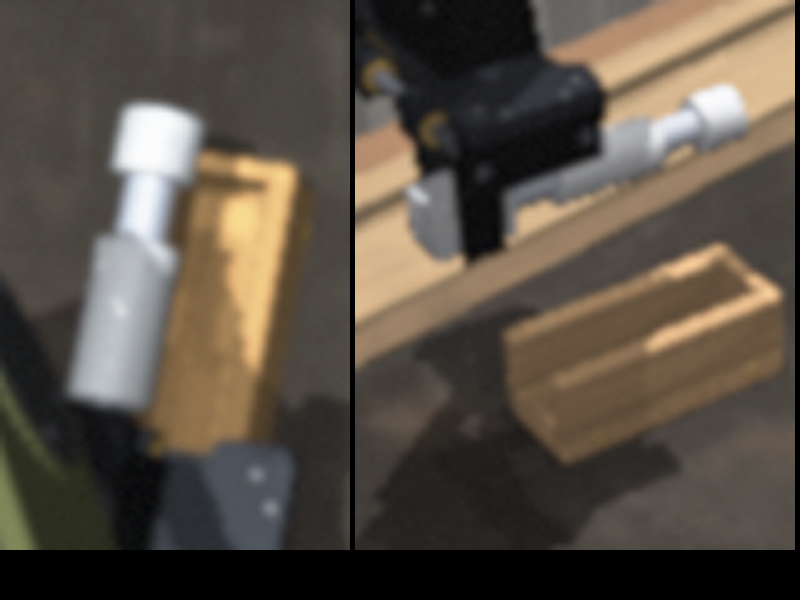

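The mandrel hangs nearly level from the square end, clear above the trough, with its tail at crop (720,110) in the scene view. I'll carry it to the open bench.

Call:
{"api": "step_arm", "payload": {
  "steps": [
    [[-0.004,-0.036,0],[0,0,0],-1],
    [[-0.004,-0.036,0],[0,0,0],-1],
    [[-0.004,-0.036,0],[0,0,0],-1],
    [[-0.004,-0.036,0],[0,0,0],-1],
    [[-0.004,-0.036,0],[0,0,0],-1]
  ]
}}

```text
time: 4.9
position: [0.4738, 0.102, 0.1354]
eef_rot: [[-0.985, 0.17, -0.004], [0.17, 0.985, -0.0], [0.003, -0.001, -1.0]]
contact_force: [1.0, -1.3, -1.9]
gripper_width: 0.0297
grip_force: 59.8
```

Call:
{"api": "step_arm", "payload": {
  "steps": [
    [[0,0,0.02],[0,0,-5.8],-1],
    [[0,0,0.02],[0,0,-5.8],-1],
    [[0,0,0.02],[0,0,-5.8],-1],
    [[0,0,0.02],[0,0,-5.8],-1],
    [[0,0,0],[0,0,0],-1]
  ]
}}

```text
time: 5.4
position: [0.4712, 0.1029, 0.0526]
eef_rot: [[-0.973, -0.231, -0.01], [-0.231, 0.973, -0.001], [0.01, 0.001, -1.0]]
contact_force: [0.8, 0.4, -2.0]
gripper_width: 0.0299
grip_force: 59.9
```

Call:
{"api": "step_arm", "payload": {
  "steps": [
    [[0,0,0.015],[0,0,0],-1],
    [[0,0,0.015],[0,0,0],-1],
    [[0,0,0.01],[0,0,0],-1],
    [[0,0,0],[0,0,0],-1],
    [[0,0,0],[0,0,0],-1]
  ]
}}

```text
time: 5.9
position: [0.4755, 0.1035, 0.0179]
eef_rot: [[-0.973, -0.231, -0.0], [-0.231, 0.973, -0.0], [0.0, -0.0, -1.0]]
contact_force: [0.0, -0.0, -1.8]
gripper_width: 0.0296
grip_force: 59.9
```

Call:
{"api": "step_arm", "payload": {
  "steps": [
    [[0,0,0.006],[0,0,0],-1],
    [[0,0,0.004],[0,0,0],-1],
    [[0,0,0.003],[0,0,0],-1],
    [[0,0,0],[0,0,0],-1],
    [[0,0,0],[0,0,0],-1]
  ]
}}

```text
time: 6.4
position: [0.4754, 0.1034, 0.0046]
eef_rot: [[-0.973, -0.231, -0.0], [-0.231, 0.973, -0.0], [0.0, 0.0, -1.0]]
contact_force: [-0.4, -0.4, -2.7]
gripper_width: 0.0299
grip_force: 59.9
```

Call:
{"api": "step_arm", "payload": {
  "steps": [
    [[0,0,0.0025],[0,0,0],-1],
    [[0,0,0],[0,0,0],-1],
    [[0,0,0],[0,0,0],0.2],
    [[0,0,0],[0,0,0],0.2],
    [[0,0,0],[0,0,0],0.2]
  ]
}}

```text
time: 6.9
position: [0.4759, 0.1035, 0.0026]
eef_rot: [[-0.973, -0.231, 0.001], [-0.231, 0.973, 0.0], [-0.001, -0.0, -1.0]]
contact_force: [-1.0, 0.5, 0.7]
gripper_width: 0.0485
grip_force: 0.0
```

Call:
{"api": "step_arm", "payload": {
  "steps": [
    [[0,0,0],[0,0,0],0.2],
    [[0,0,0],[0,0,0],0.2],
    [[0,0,0],[0,0,0],0.2],
    [[0,0,0],[0,0,0],0.2],
    [[0,0,0],[0,0,0],0.2]
  ]
}}

```text
time: 7.4
position: [0.4754, 0.1035, 0.0021]
eef_rot: [[-0.973, -0.231, -0.0], [-0.231, 0.973, -0.0], [0.0, -0.0, -1.0]]
contact_force: [-0.8, -0.2, -0.3]
gripper_width: 0.057
grip_force: 0.0
```

Call:
{"api": "step_arm", "payload": {
  "steps": [
    [[0,0,-0.02],[0,0,0],0.6],
    [[0,0,-0.04],[0,0,0],1],
    [[0,0,-0.04],[0,0,0],1],
    [[0,0,-0.04],[0,0,0],1],
    [[0,0,0],[0,0,0],1]
  ]
}}

```text
time: 7.9
position: [0.4797, 0.1039, 0.1492]
eef_rot: [[-0.973, -0.231, 0.013], [-0.231, 0.973, 0.001], [-0.012, -0.002, -1.0]]
contact_force: [0.3, 0.9, 0.0]
gripper_width: 0.0916
grip_force: 0.0
```

Call:
{"api": "step_arm", "payload": {
  "steps": [
    [[0.045,0,0],[0,0,0],1],
    [[0.045,0,0],[0,0,0],1],
    [[0.045,0,0],[0,0,0],1],
    [[0,0,0],[0,0,0],1]
  ]
}}

```text
time: 8.3
position: [0.3397, 0.0717, 0.1401]
eef_rot: [[-0.973, -0.231, -0.0], [-0.231, 0.973, -0.0], [0.001, -0.0, -1.0]]
contact_force: [1.5, 0.6, -0.3]
gripper_width: 0.0944
grip_force: 0.0
```

```bash
python3 - <<'E'
from h import *
t=cams.get_image("top");s=cams.get_image("scene");cv2.imwrite("pics/top5.png",t[:,:,::-1])
o=np.zeros((384,800,3),np.uint8)
cv2.imwrite("pics/scene5.png",s[:,:,::-1])
o=np.zeros((600,800,3),np.uint8)
o[:560,:400]=cv2.resize(t[130:270,195:295],None,fx=4,fy=4,interpolation=cv2.INTER_CUBIC)
o[:480,400:800]=cv2.resize(s[140:260,200:300],None,fx=4,fy=4,interpolation=cv2.INTER_CUBIC)
cv2.imwrite("pics/crop5.png",o[:,:,::-1])
E
```

```text
(no output)
```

View pics/crop5.png

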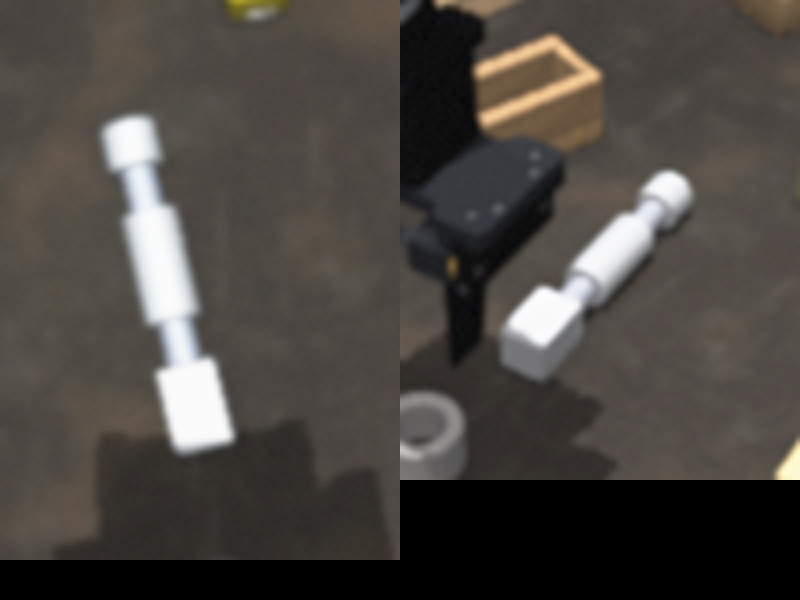

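The mandrel lies flat on open bench. In the top view the middle is at about (235.2,196.2), the square end at (243.7,231.5) and the tail at (227.7,166.2).

```bash
python3 - <<'E'
from h import *
t=cv2.imread("pics/top5.png")[:,:,::-1]
P=[cast("top",p,z) for p,z in [((235.25,196.25),.028),((243.75,231.5),.029),((227.75,166.25),.028)]]
print(np.array(P)); d=P[2]-P[1];print(np.linalg.norm(d),np.degrees(np.arctan2(d[1],d[0])),"mid from ends",P[1]+d*78.5/146.5)
for c in blobs("top",t,(195,130,295,270),(0,0,150),(179,60,255))[:1]:
    r=cv2.minAreaRect(c);b=cv2.boxPoints(r);Q=np.array([cast("top",p,.028) for p in b]);print(Q.mean(0),r)
f=lambda q:np.array(q)/4+[200-100/1e9,140]
g=lambda q:(np.array(q)-[400,0])/4+[200,140]
print("scene mid",cast("scene",g((617,258)),.025),"sq top",cast("scene",g((545,318)),.03))
st=robot.get_state();print(st["position"],st["qpos"])
E
```

```text
[[0.5475 0.121  0.028 ]
 [0.4722 0.1027 0.029 ]
 [0.6128 0.1373 0.028 ]]
0.1447612704790293 13.831040679959425 mid from ends [0.5475 0.1213 0.0285]
[0.5399 0.1208 0.028 ] ((235.44119262695312, 200.26470947265625), (84.64492797851562, 15.279744148254395), 75.96376037597656)
scene mid [0.5493 0.1099 0.025 ] sq top [0.4771 0.0983 0.03  ]
[0.3436 0.0721 0.1418] [   3.0751  -32.6593  134.7732    0.0024   77.7858 -100.2751]
```

Call:
{"api": "step_arm", "payload": {
  "steps": [
    [[-0.0427,0,0],[0,0,0],1],
    [[-0.0427,0,0],[0,0,0],1],
    [[-0.0427,0,0],[0,0,0],1],
    [[-0.0427,0,0],[0,0,0],1],
    [[-0.0427,0,0],[0,0,0],1]
  ]
}}

```text
time: 8.9
position: [0.5547, 0.1224, 0.1404]
eef_rot: [[-0.973, -0.231, -0.002], [-0.231, 0.973, -0.0], [0.002, 0.0, -1.0]]
contact_force: [-0.2, -0.3, 0.3]
gripper_width: 0.0952
grip_force: 0.0
```

Call:
{"api": "step_arm", "payload": {
  "steps": [
    [[0,0,0],[0,0,0],1],
    [[0,0,0.04],[0,0,0],0.6],
    [[0,0,0.04],[0,0,0],0.4],
    [[0,0,0.03],[0,0,0],0.4],
    [[0,0,0],[0,0,0],0.4]
  ]
}}

```text
time: 9.4
position: [0.5474, 0.1211, 0.0259]
eef_rot: [[-0.973, -0.231, -0.012], [-0.231, 0.973, -0.001], [0.012, 0.001, -1.0]]
contact_force: [-0.5, -1.0, 0.4]
gripper_width: 0.0698
grip_force: 0.0
```

Call:
{"api": "step_arm", "payload": {
  "steps": [
    [[0,0,0],[0,0,0],0.3],
    [[0,0,0.015],[0,0,0],0.3],
    [[0,0,0],[0,0,0],0.3]
  ]
}}

```text
time: 9.7
position: [0.5519, 0.1216, 0.017]
eef_rot: [[-0.973, -0.231, 0.0], [-0.231, 0.973, -0.0], [-0.0, -0.0, -1.0]]
contact_force: [-0.2, 0.0, -0.7]
gripper_width: 0.0622
grip_force: 0.0
```

Call:
{"api": "step_arm", "payload": {
  "steps": [
    [[0.004,0,0.01],[0,0,0],0.3],
    [[0,0,0.0045],[0,0,0],0.3],
    [[0,0,0],[0,0,0],-1],
    [[0,0,0],[0,0,0],-1],
    [[0,0,0],[0,0,0],-1]
  ],
  "force": 60
}}

```text
time: 10.2
position: [0.5483, 0.1207, 0.003]
eef_rot: [[-0.973, -0.231, 0.001], [-0.231, 0.973, 0.0], [-0.001, -0.0, -1.0]]
contact_force: [0.4, 0.7, -0.3]
gripper_width: 0.043
grip_force: 0.0
```

Call:
{"api": "step_arm", "payload": {
  "steps": [
    [[0,0,0],[0,0,0],-1],
    [[0,0,0],[0,0,0],-1],
    [[0,0,0],[0,0,0],-1],
    [[0,0,0],[0,0,0],-1],
    [[0,0,0],[0,0,0],-1]
  ]
}}

```text
time: 10.7
position: [0.5482, 0.1208, 0.003]
eef_rot: [[-0.973, -0.231, 0.001], [-0.231, 0.973, 0.0], [-0.001, 0.0, -1.0]]
contact_force: [-0.7, 0.2, 1.8]
gripper_width: 0.0291
grip_force: 60.0
```

Call:
{"api": "step_arm", "payload": {
  "steps": [
    [[0,0,0],[0,0,0],-1],
    [[0,0,0],[0,0,0],-1]
  ]
}}

```text
time: 10.9
position: [0.5482, 0.1208, 0.003]
eef_rot: [[-0.973, -0.231, 0.001], [-0.231, 0.973, 0.0], [-0.001, 0.0, -1.0]]
contact_force: [0.6, 0.7, 3.5]
gripper_width: 0.0289
grip_force: 60.0
```

Call:
{"api": "step_arm", "payload": {
  "steps": [
    [[0,0,-0.02],[0,0,0],-1],
    [[0,0,-0.03],[0,0,0],-1],
    [[0,0,-0.04],[0,0,0],-1],
    [[0,0,-0.035],[0,0,0],-1],
    [[0,0,0],[0,0,0],-1]
  ]
}}

```text
time: 11.4
position: [0.5513, 0.121, 0.1333]
eef_rot: [[-0.973, -0.231, 0.01], [-0.231, 0.973, 0.001], [-0.01, -0.001, -1.0]]
contact_force: [1.1, 0.2, -1.8]
gripper_width: 0.0288
grip_force: 60.0
```

Call:
{"api": "step_arm", "payload": {
  "steps": [
    [[0,0,0],[0,0,0],-1],
    [[0,0,0],[0,0,0],-1]
  ]
}}

```text
time: 11.6
position: [0.5462, 0.1204, 0.1251]
eef_rot: [[-0.973, -0.231, -0.004], [-0.231, 0.973, -0.001], [0.004, 0.0, -1.0]]
contact_force: [-0.5, -0.2, -2.2]
gripper_width: 0.0291
grip_force: 60.0
```

Call:
{"api": "step_arm", "payload": {
  "steps": [
    [[0.0025,-0.0342,0],[0,0,0],-1],
    [[0.0025,-0.0342,0],[0,0,0],-1],
    [[0.0025,-0.0342,0],[0,0,0],-1],
    [[0.0025,-0.0342,0],[0,0,0],-1],
    [[0.0025,-0.0342,0],[0,0,0],-1]
  ]
}}

```text
time: 12.1
position: [0.5736, -0.0496, 0.1246]
eef_rot: [[-0.973, -0.231, -0.005], [-0.231, 0.973, 0.001], [0.004, 0.002, -1.0]]
contact_force: [0.1, -0.5, -2.3]
gripper_width: 0.0289
grip_force: 60.0
```

Call:
{"api": "step_arm", "payload": {
  "steps": [
    [[0.0023,-0.0342,0],[0,0,0],-1],
    [[0,0,0.01],[0,0,0],-1],
    [[0,0,0],[0,0,0],-1],
    [[0,0,0],[0,0,0],-1],
    [[0,0,0],[0,0,0],-1]
  ]
}}

```text
time: 12.6
position: [0.5804, -0.0812, 0.1169]
eef_rot: [[-0.973, -0.233, -0.001], [-0.233, 0.973, 0.001], [0.001, 0.001, -1.0]]
contact_force: [-0.9, 0.6, -0.9]
gripper_width: 0.029
grip_force: 60.0
```

```bash
python3 - <<'E'
from h import *
t=cams.get_image("top");s=cams.get_image("scene");st=robot.get_state();print(st["position"],st["eef_rot"],st["contact_force"])
cv2.imwrite("pics/top6.png",t[:,:,::-1]);cv2.imwrite("pics/scene6.png",s[:,:,::-1])
o=np.zeros((600,800,3),np.uint8)
o[:600,:400]=cv2.resize(t[115:235,285:365],None,fx=5,fy=5,interpolation=cv2.INTER_CUBIC)
o[:600,400:800]=cv2.resize(s[165:285,280:360],None,fx=5,fy=5,interpolation=cv2.INTER_CUBIC)
cv2.imwrite("pics/crop6.png",o[:,:,::-1])
E
```

```text
[ 0.5809 -0.0814  0.1177] [[-0.9726 -0.2326 -0.    ]
 [-0.2326  0.9726  0.0001]
 [-0.      0.0001 -1.    ]] [ 0.993  -0.8279 -1.1191]
```

View pics/crop6.png

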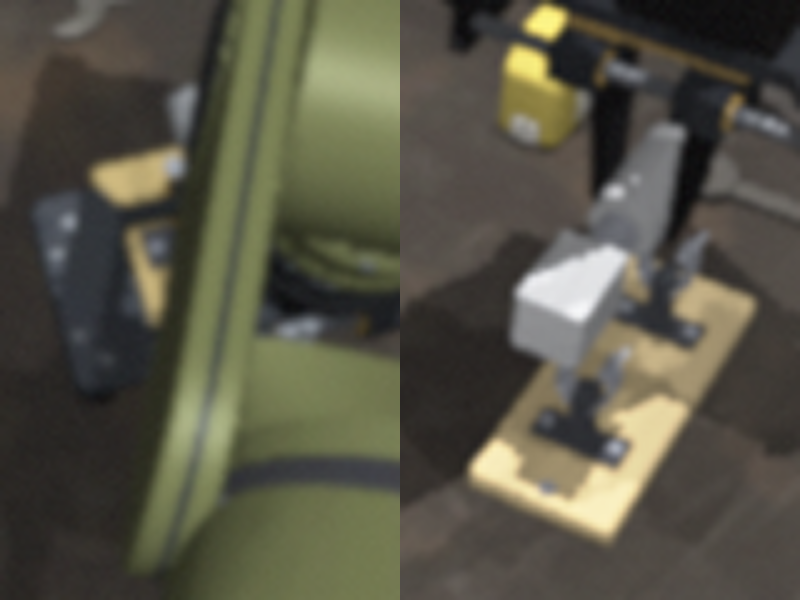

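The scene view shows the bar above the rack with its square end nearest, top-face centre near pixel (314.5,221.5). It is in line with the clips; I'll check it for level.

```bash
python3 - <<'E'
from h import *
u=np.array([.9726,.2326,0]);v=np.array([-.2326,.9726,0])
m=np.array([.5807,-.0813,.129])
b=np.array([.0045,-.0035,0])
def f(P): return ((proj("scene",P)-[280,165])*5+[400,0]).round()
for dz in (0,-.006,-.012):
    print(dz,[f(m+u*x+v*y*.015+[0,0,.015+dz]+b).tolist() for x,y in((-.101,1),(-.101,-1),(-.056,-1),(-.056,1))])
r=np.array([.580,-.0823,0]);u=np.array([.972,.235,0]);v=np.array([-.235,.972,0])
print("board",[f(r+u*x*.085+v*y*.035+[0,0,.012]+b).tolist() for x,y in((-1,1),(-1,-1),(1,-1),(1,1))])
E
```

```text
0 [[518.0, 295.0], [587.0, 324.0], [634.0, 256.0], [567.0, 230.0]]
-0.006 [[517.0, 306.0], [585.0, 334.0], [632.0, 267.0], [566.0, 241.0]]
-0.012 [[516.0, 317.0], [583.0, 345.0], [631.0, 278.0], [564.0, 251.0]]
board [[472.0, 472.0], [615.0, 536.0], [761.0, 301.0], [629.0, 249.0]]
```

Call:
{"api": "step_arm", "payload": {
  "steps": [
    [[0,-0.0008,0.02],[0,0,0],-1],
    [[0,0,0.018],[0,0,0],-1],
    [[0,0,0.008],[0,0,0],-1],
    [[0,0,0],[0,0,0],-1],
    [[0,0,0],[0,0,0],-1]
  ]
}}

```text
time: 13.2
position: [0.5816, -0.083, 0.0723]
eef_rot: [[-0.973, -0.232, 0.001], [-0.232, 0.973, -0.0], [-0.001, -0.0, -1.0]]
contact_force: [0.9, 0.4, -1.9]
gripper_width: 0.0289
grip_force: 60.0
```

Call:
{"api": "step_arm", "payload": {
  "steps": [
    [[0,0,0.003],[0,0,0],-1],
    [[0,0,0.003],[0,0,0],-1],
    [[0,0,0],[0,0,0],-1]
  ]
}}

```text
time: 13.5
position: [0.581, -0.0832, 0.0656]
eef_rot: [[-0.973, -0.231, -0.0], [-0.231, 0.973, 0.0], [0.0, 0.0, -1.0]]
contact_force: [-0.2, -0.1, -1.9]
gripper_width: 0.0293
grip_force: 60.0
```

Call:
{"api": "step_arm", "payload": {
  "steps": [
    [[0,0,0.002],[0,0,0],-1],
    [[0,0,0.002],[0,0,0],-1],
    [[0,0,0],[0,0,0],-1]
  ]
}}

```text
time: 13.8
position: [0.5809, -0.0831, 0.0613]
eef_rot: [[-0.973, -0.231, -0.001], [-0.231, 0.973, 0.0], [0.001, 0.0, -1.0]]
contact_force: [0.3, 0.8, -1.5]
gripper_width: 0.0287
grip_force: 60.0
```

Call:
{"api": "step_arm", "payload": {
  "steps": [
    [[0,0,0.002],[0,0,0],-1],
    [[0,0,0.002],[0,0,0],-1],
    [[0,0,0],[0,0,0],-1]
  ]
}}

```text
time: 14.1
position: [0.5821, -0.083, 0.0594]
eef_rot: [[-0.973, -0.231, 0.002], [-0.231, 0.973, 0.0], [-0.002, 0.0, -1.0]]
contact_force: [-1.8, 2.2, 5.2]
gripper_width: 0.029
grip_force: 60.0
```

Call:
{"api": "step_arm", "payload": {
  "steps": [
    [[0,0,0.002],[0,0,0],-1],
    [[0,0,0],[0,0,0],-1]
  ]
}}

```text
time: 14.3
position: [0.5827, -0.0827, 0.0579]
eef_rot: [[-0.973, -0.231, 0.003], [-0.231, 0.973, 0.001], [-0.003, -0.0, -1.0]]
contact_force: [-1.3, 2.6, 6.7]
gripper_width: 0.0291
grip_force: 60.0
```

Call:
{"api": "step_arm", "payload": {
  "steps": [
    [[0,0.0008,0.002],[0,0,0],-1],
    [[0,0,0.002],[0,0,0],-1],
    [[0,0,0],[0,0,0],-1]
  ]
}}

```text
time: 14.6
position: [0.5836, -0.0825, 0.055]
eef_rot: [[-0.973, -0.231, 0.006], [-0.231, 0.973, -0.0], [-0.005, -0.002, -1.0]]
contact_force: [-0.0, 1.9, 9.4]
gripper_width: 0.0292
grip_force: 60.0
```

Call:
{"api": "step_arm", "payload": {
  "steps": [
    [[0,0,0.002],[0,0,0],-1],
    [[0,0,0.002],[0,0,0],-1],
    [[0,0,0],[0,0,0],-1]
  ]
}}

```text
time: 14.9
position: [0.5833, -0.0823, 0.0499]
eef_rot: [[-0.973, -0.231, 0.005], [-0.231, 0.973, 0.0], [-0.005, -0.001, -1.0]]
contact_force: [1.7, 2.2, 2.8]
gripper_width: 0.0292
grip_force: 60.0
```

Past the peak. I'll press on until the saddle pushes back.

Call:
{"api": "step_arm", "payload": {
  "steps": [
    [[0,0,0.002],[0,0,0],-1],
    [[0,0,0.002],[0,0,0],-1],
    [[0,0,0],[0,0,0],-1]
  ]
}}

```text
time: 15.2
position: [0.5805, -0.0823, 0.043]
eef_rot: [[-0.973, -0.231, -0.001], [-0.231, 0.973, 0.0], [0.001, 0.0, -1.0]]
contact_force: [0.8, 1.3, 0.5]
gripper_width: 0.0287
grip_force: 60.0
```

Call:
{"api": "step_arm", "payload": {
  "steps": [
    [[0,0,0.002],[0,0,0],-1],
    [[0,0,0.001],[0,0,0],-1],
    [[0,0,0],[0,0,0],-1]
  ]
}}

```text
time: 15.5
position: [0.5806, -0.0823, 0.0428]
eef_rot: [[-0.973, -0.231, -0.002], [-0.231, 0.973, 0.0], [0.002, 0.001, -1.0]]
contact_force: [-7.2, 3.8, 16.0]
gripper_width: 0.0289
grip_force: 60.0
```

Seated: TCP z is 0.0428, so the axis is at about 0.055, and the push back is stiff. I'll unload, release and withdraw.

Call:
{"api": "step_arm", "payload": {
  "steps": [
    [[0,0,-0.002],[0,0,0],-1],
    [[0,0,0],[0,0,0],0.3],
    [[0,0,0],[0,0,0],0.3],
    [[0,0,0],[0,0,0],0.3],
    [[0,0,0],[0,0,0],0.3]
  ]
}}

```text
time: 16.0
position: [0.5806, -0.0824, 0.0421]
eef_rot: [[-0.973, -0.231, -0.001], [-0.231, 0.973, 0.0], [0.001, 0.0, -1.0]]
contact_force: [0.1, 0.3, -0.4]
gripper_width: 0.0555
grip_force: 0.0
```

Call:
{"api": "step_arm", "payload": {
  "steps": [
    [[0,0,0],[0,0,0],0.3],
    [[0,0,0],[0,0,0],0.3],
    [[0,0,0],[0,0,0],0.3],
    [[0,0,0],[0,0,0],0.3]
  ]
}}

```text
time: 16.4
position: [0.581, -0.0824, 0.0427]
eef_rot: [[-0.973, -0.231, -0.0], [-0.231, 0.973, -0.0], [0.0, -0.0, -1.0]]
contact_force: [0.3, -0.8, -0.7]
gripper_width: 0.062
grip_force: 0.0
```

Call:
{"api": "step_arm", "payload": {
  "steps": [
    [[0,0,-0.02],[0,0,0],0.3],
    [[0,0,-0.04],[0,0,0],0.3],
    [[0,0,-0.04],[0,0,0],0.3],
    [[0,0,-0.03],[0,0,0],0.3],
    [[0,0,0],[0,0,0],0.3]
  ]
}}

```text
time: 16.9
position: [0.5843, -0.0831, 0.1792]
eef_rot: [[-0.973, -0.231, 0.011], [-0.231, 0.973, -0.003], [-0.01, -0.005, -1.0]]
contact_force: [0.4, -0.8, 1.1]
gripper_width: 0.0619
grip_force: 0.0
```

Call:
{"api": "step_arm", "payload": {
  "steps": [
    [[0.03,0.035,0],[0,0,0],0.3],
    [[0.03,0.035,0],[0,0,0],0.3],
    [[0.03,0.035,0],[0,0,0],0.3],
    [[0.03,0.035,0],[0,0,0],0.3],
    [[0.03,0.035,0],[0,0,0],0.3]
  ]
}}

```text
time: 17.4
position: [0.3925, 0.0539, 0.1714]
eef_rot: [[-0.973, -0.23, -0.002], [-0.23, 0.973, 0.0], [0.002, 0.001, -1.0]]
contact_force: [-0.1, 0.9, 0.1]
gripper_width: 0.0618
grip_force: 0.0
```

Call:
{"api": "step_arm", "payload": {
  "steps": [
    [[0,0.03,0],[0,0,0],0.3],
    [[0,0.03,0],[0,0,0],0.3],
    [[0,0,0],[0,0,0],0.3],
    [[0,0,0],[0,0,0],0.3]
  ]
}}

```text
time: 17.8
position: [0.3802, 0.1117, 0.172]
eef_rot: [[-0.972, -0.233, -0.001], [-0.233, 0.972, -0.001], [0.001, -0.0, -1.0]]
contact_force: [0.6, -2.2, 0.6]
gripper_width: 0.0617
grip_force: 0.0
```

```bash
python3 - <<'E'
from h import *
t=cams.get_image("top");s=cams.get_image("scene");st=robot.get_state();print(st["position"],st["contact_force"],st["time"])
o=np.zeros((600,800,3),np.uint8)
o[:600,:400]=cv2.resize(t[115:235,285:365],None,fx=5,fy=5,interpolation=cv2.INTER_CUBIC)
o[:600,400:800]=cv2.resize(s[165:285,280:360],None,fx=5,fy=5,interpolation=cv2.INTER_CUBIC)
cv2.imwrite("pics/crop7.png",o[:,:,::-1])
u=np.array([.972,.235,0]);v=np.array([-.235,.972,0]);r=np.array([.580,-.0823,.055])
for n,b,o0,k in(("top",np.zeros(3),[285,115],0),("scene",np.array([.0045,-.0035,0]),[280,165],400)):
  f=lambda P:((proj(n,P+b)-o0)*5+[k,0]).round().tolist()
  print(n,"sq top",[f(r+u*x+v*y*.015+[0,0,.015]) for x,y in((-.101,1),(-.101,-1),(-.056,-1),(-.056,1))],"tail top",f(r+u*.068+[0,0,.015]))
E
```

```text
[0.3807 0.1109 0.1722] [ 0.0975  0.0568 -0.0035] 17.9
top sq top [[268.0, 560.0], [340.0, 542.0], [310.0, 435.0], [239.0, 453.0]] tail top [197.0, 156.0]
scene sq top [[505.0, 424.0], [570.0, 452.0], [615.0, 384.0], [552.0, 358.0]] tail top [696.0, 206.0]
```

View pics/crop7.png

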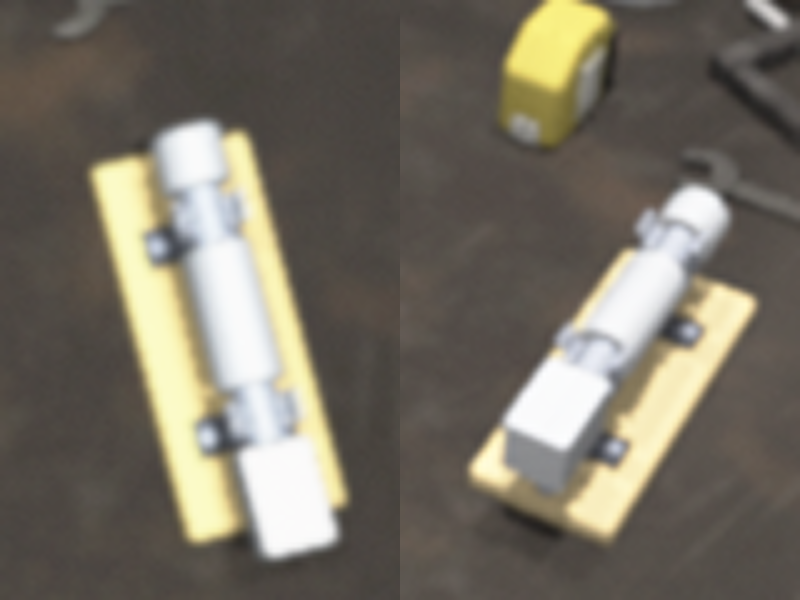

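The mandrel sits in both clips. Its square-end corners, (268,558) and (340,540) in the top crop, and its tail match the predicted seated position in both views.

```bash
python3 -c "
from station import robot
print(robot.job_done())"
```

```text
the job is handed in; nothing more can be done
None
```

The mandrel is snapped into both clips and looks level and fully home in both camera views, the tape, collar and spanner were not touched, and the job was handed in at about 18 s; the hand-in returned no verdict.

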